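Snap a stop clip on to the bread rack's rail and close it up to the board

TASK

Take the smaller of the two grey clips by its upright tab, and push it straight down on to the bare part of the rack's near tube rail, well clear of the bread board, until its sprung arms snap past the tube and it sits fully home with its tab upright. Then slide it along the rail until you feel it bear firmly against the end of the board, without forcing the rail or shoving the board along, and let go. Leave everything else where it is.

Things in the scene. Friction and masses are not known exactly. Their poses are not given: they have to be found in the camera images.
- clip: The stop clip to fit: grey plastic, some 66 g, 40 mm across its roof, standing tab up on the bench. Origin: centre of its round bore, 13 mm above the bench at the start, on the tube's axis once home. y axis along the bore (so along the rail), x across its two arms, z up through the tab; the same either way round. Roof 40 mm (x) by 36 mm (y), 13.5 to 20 mm above the origin; tab 20 to 58 mm above.
- wide_clip: A bystander: a grey clip of the same shape but wider and taller (60 mm across, 93 mm high, bore for a 40 mm pole), stiff. Not the one to use. Origin at the centre of its underside.
- rail: Near tube rail of the bread rack: fixed steel tube, 25 mm diameter; do not press the clip on it with over 25 N. Origin on its axis, half-way along, 100 mm above the bench; y axis along the tube, z up. It runs 240 mm each way to end posts with tops 17 mm above the axis. The board covers its middle and positive-y part; the bare part is on the negative-y side. A far rail lies parallel, 220 mm behind.
- board_end (a point): Centre of the board's end face over the near rail, the face that looks along negative y of the rail at the bare part; axes as the rail's. It is 23 mm above the tube's axis. With the clip home and touching, the clip's origin is 18 mm from this face along the rail. Flatbreads rise up to 55 mm above this point, none nearer than 10 mm to the face.
- shaker: A bystander: round aluminium flour shaker, 68 mm in diameter, 99 mm tall, on the bench. Origin at the centre of its underside.
- jar: A bystander: glass jar, 76 mm in diameter, 110 mm tall. Origin at the centre of its underside.
- brush: A bystander: bench brush lying flat on the bench, to the right. Origin at its underside.
- clip_tab (a point): Centre of the clip's upright tab, 39 mm above the clip's origin. The tab is 10 mm thick (x), 30 mm long (y), 38 mm tall, on top of the roof: grip it across its thickness. Home on the rail and touching the board, this point is 18 mm from the board's end face along the rail.
- clip_mouth (a point): Centre of the mouth between the clip's two sprung arms, 10 mm below the origin. Round inward lips of 3 mm radius leave 16 mm for the 25 mm tube; each springs out 4.5 mm to pass. They meet the tube with the origin 21 mm above its axis, pass its widest point at 10 mm, then pull the clip home. Peak push 10 to 20 N. Home, it slides along the rail against 1 to 6 N. Arms end 13 mm below the origin.
- board: Wooden board with flatbreads lying over both rails: 240 mm along the rails, 270 mm across, 20 mm thick, underside level with the tubes' tops, overhanging the near rail by 25 mm. Origin at the centre of its underside. It sits stiff in its runners and can shift only along the rails, when pushed with about 14 N or more.
There are look-alikes about, which are no part of the job. Leave any orange or red look-alike of the clip alone.

How it is judged:
By the outcome, as a careful person would: the job done as asked, in the order asked, and still so for the second after the job is handed in, with the robot touching nothing.
It also fails if it takes over 69 s, if anything falls off the work surface, if the arm or the gripper's body presses on something with over 40 N, if the wrist force passes 120 N, or if a joint passes its speed limit or range.

ROBOT

A 6-joint arm with a two-finger parallel gripper is mounted at the origin on the work surface. World frame = base frame: x ahead of the robot, y to its left, z up, the work surface at z = 0. Lengths are in m, angles in rad, forces in N, time in s.
With the tool pointing down it reaches from about 0.425 to 0.95 m from the base axis. Payload 3.5 kg.
Tool frame: the origin (TCP) lies between the finger pads; the fingertips stand 19 mm ahead of it and the grasp point (between the pads) is the TCP (ctrl.nose_length is the distance from the TCP to the fingertips, in m); z points along the fingers, y is the line along which they close (so a half turn about z gives the same grasp; the last joint's range is limited). The gripper opens to 85 mm and grips with 20 to 120 N. Pads are 22 mm wide; open, the fingers measure 114 mm over their backs; the gripper's body (76 mm by 85 mm) begins 54 mm behind the grasp point. The pads swing forward as they close: fully open they stand 13 mm farther back than shut.
Start: joints at [-1.433, 0.286, 1.577, -0, 1.279, -0.15], TCP at [0.192, -0.647, 0.25] pointing down, gripper open.
Joint ranges: [-2.77, 2.77], [-0.9, 2.22], [0.21, 2.48], [-1.53, 4.67], [0.24, 2.81], [-2.84, 2.84]. Speed limits (rad/s): [2.79, 2.79, 3.14, 3.14, 3.14, 3.14].

INTERFACE

Orientations are given as a unit quaternion [x, y, z, w].
In Python, from plant import ctrl gives the robot as it stands.
- The arm moves only by the tool apply_moves, never from a script. Its argument "series" is a list of rows, each a list of 6 numbers: the shift along the world's x, y, z scaled (see below), then the turn, a rotation vector about the world's x, y, z scaled (see below). A call has 1 to 20 rows; each row is the pose to reach, as a shift and turn from the pose commanded when the call began; what a row does not reach only later rows make up. The controller multiplies each number of a shift by 0.8 m and each number of a turn by 45 degrees. A row lasts 1/8 s, in which the tool goes at most 62.5 mm and 10.7 degrees, less where a joint would pass 70% of its speed; a pose out of reach is approached as far as the arm can. A call with a number of a shift or a turn outside -1 to 1 is refused whole. A call with a gripper value outside its range is refused whole. "jaw" is the opening, from 0 (shut) to 1 (fully open), set as the call begins (left out, the last holds). The fingers move at their own pace and stop on an object; "squeeze" is the grip in N (left out, the last holds). Time passes only in rows, so rows that repeat a pose let the fingers close. It gives the time, the measured TCP pose, the force, the opening and the grip force at its end, in the units of the state.
- ctrl.get_state(): the state, without advancing time (a new reading comes with each control period).
- ctrl.read_camera(name): name is "scene" or "side" or "wrist"; returns the picture (420x560x3 uint8, red, green, blue); there is no depth.
- ctrl.get_calibration(name): a dict with "fx", "fy", "cx", "cy" (pixels), "xyz" and "orientation" of the camera in the world; the wrist camera has in their place "hand_eye" (4x4, takes a point from camera to tool coordinates, whose origin is the TCP and whose axes are the flange's). Camera axes: x right, y up, looking along -z (the intrinsics and any distortion apply to the point x, -y, -z); pixel columns grow to the right and rows downward; lengths in m; the calibration is good to about 2 mm. A picture is of the moment at which its call begins: read the wrist's pose just before it. get_calibration takes no time and is no camera call.
- ctrl.sign_off(): hands the job in; it is judged then, once.
Trained networks look in the newest picture that a camera, given by its name, has taken for a name from the list of things; names that differ only in an ending like _2 or _b are one class to them, and where a whole thing is asked for, a point or a joint stands for the part that bears it (a point fixed in the world has none). Each returns a list of dicts, best first, with "p" (0 to 1); they miss things now and then, are a little off and sometimes report something else, mostly with a low value. They report only what shows in the picture. A call takes as long as a camera call. They do not tell look-alikes from the thing itself.
- ctrl.boxes_of(thing, camera): "xy" ([column, row] as shares, 0 to 1, of the picture: columns of its width, rows of its height, amid what is visible of it).
- ctrl.silhouettes(thing, camera): "pixels" (420x560 bool, what is visible of it) and "xy" ([column, row] as shares, 0 to 1, of the picture: columns of its width, rows of its height, amid what is visible of it).
The state is a dict: "time": time; "qpos": joint angles; "dq": joint speeds; "joint_efforts": joint torques, N m; "eef_pos": TCP position; "tcp_rot": TCP orientation; "contact_force": force on the tool from outside, world axes, zero at the start; "wrist_torque": the same for the moment, N m; "opening": opening from 0.0 (shut) to 1.0 (fully open); "finger_force": force on a finger pad.
Only numpy, scipy, OpenCV 4.12 (cv2) and the standard library are available. Lean on these libraries where they do the work, as an engineer would, in place of code of your own. Each camera call takes 0.05 s, during which the arm holds its last target. There are 200 camera calls.

## Working session

There is one attempt and no reset: what is moved stays moved. The work goes in short steps, Python scripts to look and compute and a tool call to move; the robot and the scene stay as the last step left them, time stands still between calls to the robot, and variables do not carry over. Pictures are saved under pics/ and viewed, at most 10 in all, crops included, and the job is handed in when it is done.

Besides the shell and the picture viewer there is one more tool, called after "Emit:" as a command line: name --pt "numbers of a row" for each row, then --argument value for the rest. apply_moves: Moves the arm, as the interface text tells. Shifts and turns lie within -1 to 1; 1 stands for 0.8 m of shift or 45 degrees of turn. Its arguments: {"type":"object","properties":{"series":{"type":"array"},"jaw":{"type":"number"},"squeeze":{"type":"number"}},"required":["series"]}

```bash
ls; mkdir -p pics; cat > h.py <<'E'
import numpy as np, cv2
from scipy.spatial.transform import Rotation as R
from plant import ctrl
def cam(name):
    c=ctrl.get_calibration(name)
    if 'hand_eye' in c:
        s=ctrl.get_state(); T=np.eye(4); T[:3,:3]=R.from_quat(s['tcp_rot']).as_matrix(); T[:3,3]=s['eef_pos']
        M=T@np.array(c['hand_eye'])
    else:
        M=np.eye(4); M[:3,:3]=R.from_quat(c['orientation']).as_matrix(); M[:3,3]=c['xyz']
    return c,M
def ray(name,u,v,cm=None):
    c,M=cm or cam(name)
    d=M[:3,:3]@np.array([(u-c['cx'])/c['fx'],-(v-c['cy'])/c['fy'],-1.]); return M[:3,3],d/np.linalg.norm(d)
def onz(name,u,v,z,cm=None):
    o,d=ray(name,u,v,cm); return o+d*(z-o[2])/d[2]
def proj(name,P,cm=None):
    c,M=cm or cam(name); p=(np.asarray(P)-M[:3,3])@M[:3,:3]
    return c['cx']+c['fx']*p[0]/-p[2], c['cy']-c['fy']*p[1]/-p[2]
def tri(rays):
    A=0;b=0
    for o,d in rays:
        Q=np.eye(3)-np.outer(d,d);A=A+Q;b=b+Q@o
    return np.linalg.solve(A,b)
def save(name,f):
    im=ctrl.read_camera(name); cv2.imwrite('pics/'+f,im[:,:,::-1]); return im
E
python3 - <<'E'
from h import *
print(ctrl.get_calibration('scene'),ctrl.get_calibration('side'),ctrl.get_calibration('wrist'))
ims=[save(n,n+'0.png') for n in('scene','side','wrist')]
for n in('scene','side','wrist'):
  for t in('clip','wide_clip','rail','board_end','clip_tab','clip_mouth','board','shaker','jar','brush'):
    print(n,t,[(round(d['p'],2),(np.array(d['xy'])*[560,420]).round(1).tolist()) for d in ctrl.boxes_of(t,n)[:4]])
print(ctrl.get_state())
E
```

```text
pics
{'fx': 518.3424294335375, 'fy': 518.3424294335375, 'cx': 286.68314171034933, 'cy': 203.29283410008173, 'xyz': array([ 1.28887271, -0.87666851,  0.84059293]), 'orientation': array([0.4525763 , 0.1622601 , 0.31279557, 0.81914912])} {'fx': 378.93305181989865, 'fy': 378.93305181989865, 'cx': 283.0396141194451, 'cy': 211.17305884585105, 'xyz': array([0.32471143, 0.68698155, 0.60501698]), 'orientation': array([-0.07063555,  0.457989  ,  0.87801927, -0.11974497])} {'fx': 317.31838720011166, 'fy': 317.31838720011166, 'cx': 275.6752501129804, 'cy': 204.359212783691, 'hand_eye': array([[ 1.12541944e-04,  9.53346081e-01,  3.01879508e-01,
         7.85413650e-02],
       [ 9.99999672e-01, -3.49424523e-04,  7.30690845e-04,
        -6.39736035e-05],
       [ 8.02085357e-04,  3.01879326e-01, -9.53345808e-01,
        -1.25043609e-01],
       [ 0.00000000e+00,  0.00000000e+00,  0.00000000e+00,
         1.00000000e+00]])}
scene clip [(0.96, [190.6, 257.6]), (0.91, [134.3, 258.4]), (0.9, [177.6, 236.6]), (0.79, [210.2, 237.0])]
scene wide_clip [(0.68, [318.2, 176.4])]
scene rail [(0.67, [284.2, 24
[... 1241 characters left out ...]

{'time': 1.65, 'qpos': array([-1.43300130e+00,  2.86306044e-01,  1.57665697e+00,  4.50271545e-06,
        1.27859393e+00, -1.49982043e-01]), 'dq': array([-0.0033525 , -0.00125459,  0.00022452,  0.00150165, -0.00183829,
       -0.0002    ]), 'joint_efforts': array([ 1.30528344e-03, -4.05950332e+01, -2.92928696e+01, -9.98502946e-05,
        5.84528661e-04,  2.04988986e-06]), 'eef_pos': array([ 0.19162116, -0.64723536,  0.25034417]), 'tcp_rot': array([9.89665986e-01, 1.43391898e-01, 2.04711083e-06, 1.78659151e-05]), 'contact_force': array([-0.0638876 ,  0.11566432, -0.17840797]), 'wrist_torque': array([-0.03219831,  0.00416122,  0.00852625]), 'finger_force': 0.0, 'opening': 1.0018193955585677}
```

View pics/scene0.png

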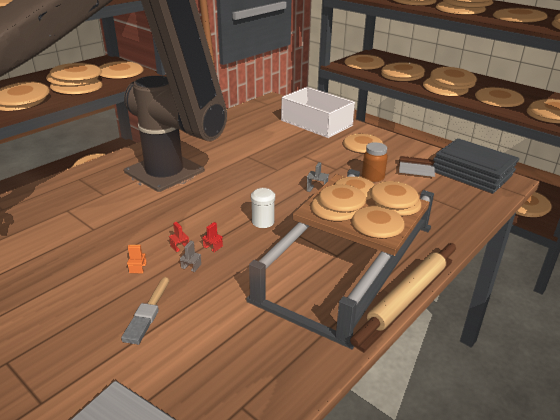

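View pics/side0.png

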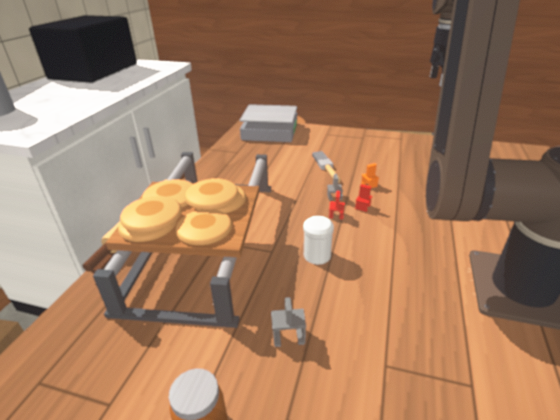

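The scene view shows the grey clip at (190,257), with the red ones at (178,237) and (212,237) and the orange one at (135,258). The near rail runs from the post at (258,268) up to the board. In the side view the grey clip is at (336,189), partly behind a red one, and the near rail's posts are at (222,285) and (260,162).

```bash
python3 - <<'E'
from h import *
print('clip z=.04',onz('scene',190.6,257.6,.035),onz('side',336.7,189,.035))
for n,u,v in [('scene',178,237),('scene',212,237),('scene',135,258)]: print('lookalike',onz(n,u,v,.035))
print('shaker',onz('scene',262,206,.05),onz('side',318,240,.05))
print('post top neg', onz('scene',258,265,.117),onz('side',262,158,.117))
print('post top pos side', onz('side',222,282,.117))
print('far neg',onz('scene',347,305,.117),onz('side',188,155,.117), 'far pos',onz('scene',429,197,.117),onz('side',112,275,.117))
for n in('scene','side'):
  im=cv2.imread(f'pics/{n}0.png')
  b=(215,140,100,200) if n=='scene' else (0,0,0,0)
a=cv2.imread('pics/scene0.png')[190:310,120:320]; b=cv2.imread('pics/side0.png')[140:320,190:390]
cv2.imwrite('pics/c1.png',np.hstack([cv2.resize(a,(400,240),interpolation=3)[:240],cv2.resize(b,(400,360),interpolation=3)[:240]]))
E
```

```text
clip z=.04 [ 0.45668604 -0.26675339  0.035     ] [ 0.44002607 -0.24609042  0.035     ]
lookalike [ 0.36618129 -0.23337042  0.035     ]
lookalike [ 0.4311765  -0.17358961  0.035     ]
lookalike [ 0.3575289  -0.35974839  0.035     ]
shaker [0.44014362 0.00649399 0.05      ] [0.44192115 0.01260296 0.05      ]
post top neg [ 0.66942635 -0.2465243   0.117     ] [ 0.65492566 -0.22518229  0.117     ]
post top pos side [0.56907541 0.25427284 0.117     ]
far neg [ 0.88660055 -0.21691617  0.117     ] [ 0.8688897  -0.19017011  0.117     ] far pos [0.80849007 0.2664437  0.117     ] [0.77157721 0.29074076 0.117     ]
```

View pics/c1.png

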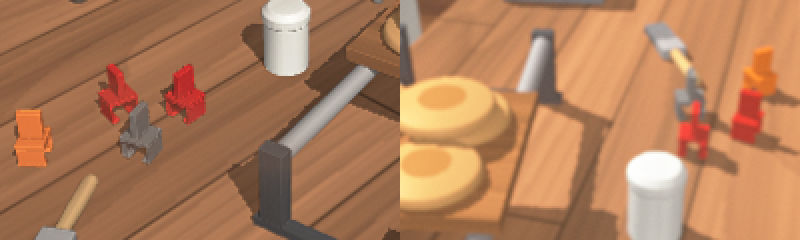

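Emit:
apply_moves --pt "0.335 0.496 -0.03 0 0 0" --pt "0.335 0.496 -0.03 0 0 0" --pt "0.335 0.496 -0.03 0 0 0" --pt "0.335 0.496 -0.03 0 0 0" --pt "0.335 0.496 -0.03 0 0 0" --pt "0.335 0.496 -0.03 0 0 0" --pt "0.335 0.496 -0.03 0 0 0" --pt "0.335 0.496 -0.03 0 0 0" --pt "0.335 0.496 -0.03 0 0 0" --pt "0.335 0.496 -0.03 0 0 0"

```text
time: 2.9
eef_pos: [0.4595, -0.2508, 0.2265]
tcp_rot: [0.99, 0.144, -0.0, 0.0]
contact_force: [-0.6, -0.2, -0.4]
opening: 1.002
finger_force: 0.0
```

```bash
python3 - <<'E'
from h import *
s=ctrl.get_state();print(s['time'],s['eef_pos'],s['tcp_rot'],s['dq'].round(3))
cm=cam('wrist'); im=save('wrist','w1.png'); 
for t in('clip','clip_tab','rail','board_end'):
  for d in ctrl.boxes_of(t,'wrist')[:4]:
    u,v=np.array(d['xy'])*[560,420]; print(t,round(d['p'],2),u.round(1),v.round(1),onz('wrist',u,v,.052,cm))
E
```

```text
2.9 [ 0.45952727 -0.25077649  0.22649837] [ 9.89642504e-01  1.43553540e-01 -3.35455781e-05  3.07213233e-04] [-0.024  0.    -0.001  0.    -0.002  0.001]
clip 0.76 337.1 290.3 [ 0.36911298 -0.3468001   0.052     ]
clip 0.72 226.1 260.4 [ 0.36990013 -0.22288627  0.052     ]
clip 0.63 279.6 193.6 [ 0.45548681 -0.25579872  0.052     ]
clip 0.59 190.0 188.9 [ 0.43520512 -0.17065572  0.052     ]
clip_tab 0.71 467.6 183.2 [ 0.51734436 -0.42753357  0.052     ]
clip_tab 0.67 338.9 294.2 [ 0.3650743  -0.35032777  0.052     ]
clip_tab 0.65 278.0 192.6 [ 0.45601551 -0.25398019  0.052     ]
clip_tab 0.62 192.6 188.5 [ 0.43633436 -0.17297618  0.052     ]
board_end 0.16 278.7 192.6 [ 0.45621807 -0.25466329  0.052     ]
```

View pics/w1.png

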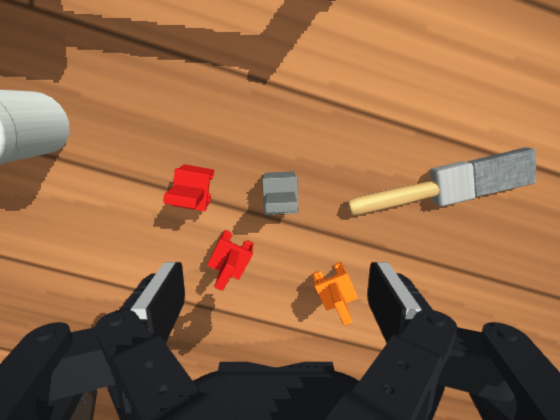

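The wrist view shows the grey clip at (280,193), red ones at (190,188) and (232,258), and orange at (335,290). I'll enlarge the clip to get its yaw.

```bash
python3 - <<'E'
import cv2
a=cv2.imread('pics/w1.png')[160:225,240:320]
cv2.imwrite('pics/c2.png',cv2.resize(a,None,fx=9,fy=9,interpolation=cv2.INTER_CUBIC))
E
```

```text
(no output)
```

View pics/c2.png

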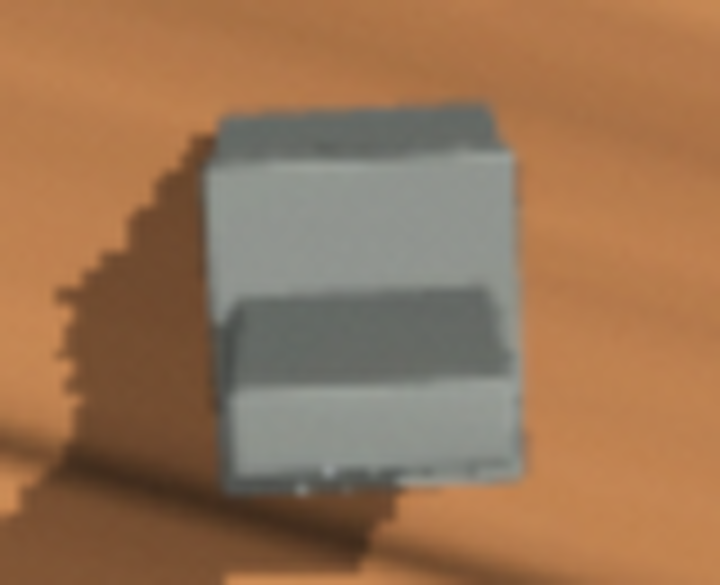

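```bash
python3 - <<'E'
from h import *
s=ctrl.get_state(); cm=cam('wrist')
f=lambda a,b,z: onz('wrist',240+a/9,160+b/9,z,cm)
T=[f(*p,.071) for p in [(232,388),(510,375),(522,470),(228,480)]]; T=np.array(T)
print(T.round(4),T.mean(0)); 
for a,b in((0,1),(3,2)): d=T[b]-T[a]; print(np.linalg.norm(d),np.degrees(np.arctan2(d[1],d[0])))
r=[f(208,165,.033),f(515,150,.033)];d=r[1]-r[0];print(r,np.linalg.norm(d),np.degrees(np.arctan2(d[1],d[0])))
print(R.from_quat(s['tcp_rot']).as_matrix().round(3))
# scene check
print('scene proj',proj('scene',T.mean(0)),proj('side',T.mean(0)))
E
```

```text
[[ 0.4478 -0.245   0.071 ]
 [ 0.4572 -0.272   0.071 ]
 [ 0.4477 -0.2763  0.071 ]
 [ 0.438  -0.2473  0.071 ]] [ 0.44768473 -0.26013635  0.071     ]
0.028603549702802246 -70.79837758840786
0.03055077160530745 -71.53930607897871
[array([ 0.46089501, -0.23720572,  0.033     ]), array([ 0.47243707, -0.27025147,  0.033     ])] 0.03500344414222994 -70.74695856173629
[[ 0.959  0.282  0.   ]
 [ 0.282 -0.959 -0.   ]
 [-0.     0.    -1.   ]]
scene proj (np.float64(189.10320689909472), np.float64(243.2420441579389)) (np.float64(335.67176452756814), np.float64(175.34791112160013))
```

Emit:
apply_moves --pt "-0.015 -0.012 -0.083 0 0 1" --pt "-0.015 -0.012 -0.083 0 0 1" --pt "-0.015 -0.012 -0.083 0 0 1" --pt "-0.015 -0.012 -0.083 0 0 1" --pt "-0.015 -0.012 -0.083 0 0 1" --jaw 0.6 --squeeze 60

```text
time: 3.78
eef_pos: [0.4473, -0.2606, 0.1599]
tcp_rot: [0.86, 0.511, -0.0, -0.0]
contact_force: [0.4, 0.5, -0.8]
opening: 0.6
finger_force: 0.0
```

Emit:
apply_moves --pt "0 0 0 0 0 1" --pt "0 0 0 0 0 1" --pt "0 0 0 0 0 1" --pt "0 0 0 0 0 1" --pt "0 0 0 0 0 1" --pt "0 0 0 0 0 1"

```text
time: 4.53
eef_pos: [0.4475, -0.2602, 0.16]
tcp_rot: [0.6, 0.8, -0.0, 0.0]
contact_force: [0.3, 0.6, 0.6]
opening: 0.601
finger_force: 0.0
```

```bash
python3 - <<'E'
from h import *
s=ctrl.get_state();print(s['time'],s['eef_pos'],s['qpos'].round(2),s['contact_force'])
print(R.from_quat(s['tcp_rot']).as_matrix().round(3))
cm=cam('wrist'); im=save('wrist','w2.png')
print('tab top predicted', proj('wrist',[.4477,-.2601,.071],cm), 'tcp',proj('wrist',s['eef_pos'],cm))
cv2.imwrite('pics/c3.png',cv2.resize(im[120:420,80:480,::-1],None,fx=2,fy=2,interpolation=2))
E
```

```text
4.525 [ 0.44754429 -0.26021355  0.1599919 ] [-0.72  0.03  2.04 -0.    1.07 -1.01] [0.29870296 0.61026842 0.60734964]
[[-0.281  0.96   0.   ]
 [ 0.96   0.281 -0.   ]
 [-0.     0.    -1.   ]]
tab top predicted (np.float64(274.08478655789605), np.float64(217.18651144909842)) tcp (np.float64(272.74262829536514), np.float64(284.64084266362084))
```

View pics/c3.png

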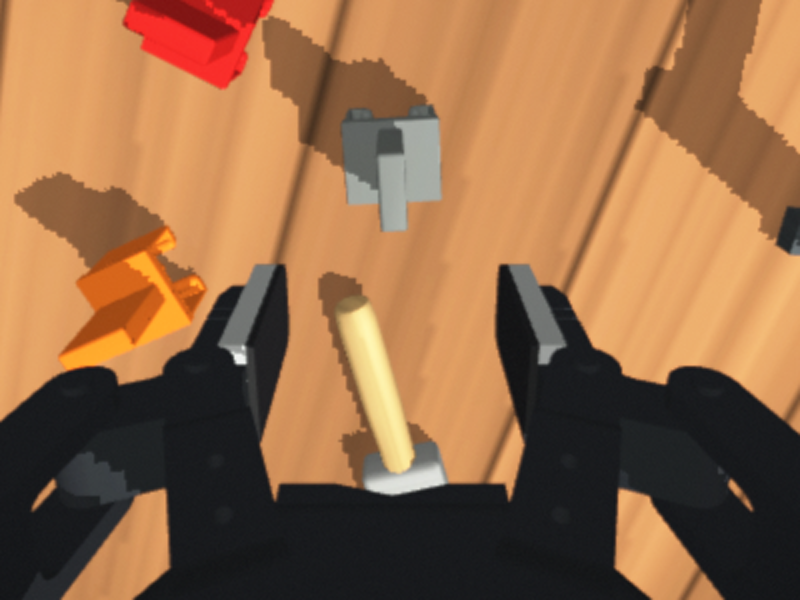

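The grey tab lies between the open fingers, with its top centred at full-image (276,216) against a predicted (274,217), so the error is under 2 mm. I'll go down and grip.

Emit:
apply_moves --pt "0.001 0 -0.06 0 0 0.055" --pt "0.001 0 -0.11 0 0 0.055" --pt "0.001 0 -0.128 0 0 0.055" --pt "0.001 0 -0.128 0 0 0.055"

```text
time: 5.08
eef_pos: [0.4481, -0.2598, 0.057]
tcp_rot: [0.581, 0.814, 0.0, -0.001]
contact_force: [-0.1, -0.6, 0.1]
opening: 0.604
finger_force: 0.0
```

Emit:
apply_moves --pt "0 0 0 0 0 0" --pt "0 0 0 0 0 0" --pt "0 0 0 0 0 0" --pt "0 0 0 0 0 0" --pt "0 0 0 0 0 0" --jaw 0 --squeeze 60

```text
time: 5.7
eef_pos: [0.4494, -0.2608, 0.059]
tcp_rot: [0.581, 0.814, -0.0, 0.001]
contact_force: [-0.2, 0.4, 6.8]
opening: 0.104
finger_force: 62.2
```

Emit:
apply_moves --pt "0 0 0.05 0 0 0" --pt "0 0 0.12 0 0 0" --pt "0 0 0.2 0 0 0" --pt "0.08 0.05 0.26 0 0 -0.1" --pt "0.14 0.1 0.28 0 0 -0.19" --pt "0.2 0.13 0.28 0 0 -0.19" --pt "0.24 0.14 0.28 0 0 -0.19" --pt "0.24 0.14 0.28 0 0 -0.19" --pt "0.24 0.14 0.28 0 0 -0.19" --pt "0.24 0.14 0.28 0 0 -0.19"

```text
time: 6.95
eef_pos: [0.6394, -0.1486, 0.2812]
tcp_rot: [0.64, 0.768, -0.0, -0.0]
contact_force: [-0.7, -0.4, -1.1]
opening: 0.103
finger_force: 61.2
```

```bash
python3 - <<'E'
from h import *
s=ctrl.get_state();print(s['time'],s['eef_pos'],s['qpos'].round(2),s['contact_force'],s['opening'],s['finger_force'])
cm=cam('wrist'); im=save('wrist','w3.png')
for t in('rail','board_end'):
  for d in ctrl.boxes_of(t,'wrist')[:3]:print(t,d['p'],np.array(d['xy'])*[560,420])
sc=save('scene','s3.png'); sd=save('side','d3.png')
cv2.imwrite('pics/c4.png',np.hstack([cv2.resize(im[:,:,::-1],(440,330),interpolation=3),cv2.resize(sc[140:310,230:420,::-1],(360,330),interpolation=2)]))
E
```

```text
6.95 [ 0.63936868 -0.14859015  0.28123489] [-0.38  0.23  1.59 -0.    1.32 -0.56] [-0.65909762 -0.40431151 -1.07975086] 0.10297507839843002 61.232120990753174
rail 0.85 [282.016 148.008]
board_end 0.64 [406.784  39.312]
```

View pics/w3.png

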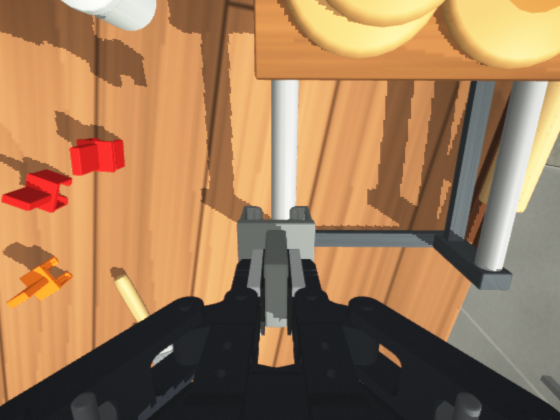

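The clip is held upright in the grip. The bare rail runs vertically at columns 272–297, rows 80–200, and the board's end face is at rows 66–78.

```bash
python3 - <<'E'
from h import *
s=ctrl.get_state(); cm=cam('wrist')
im=cv2.imread('pics/w3.png').astype(int); 
sat=im.max(2)-im.min(2)
pts=[]
for v in range(90,200,6):
    row=sat[v,255:315]<40; idx=np.where(row)[0]+255
    if len(idx): pts.append((v,idx.min(),idx.max()))
print(pts[::3])
W=np.array([onz('wrist',(a+b+1)/2,v+.5,.1,cm) for v,a,b in pts if 20<b-a<32])
k=np.polyfit(W[:,1],W[:,0],1); yaw=np.degrees(np.arctan(-k[0]));print('rail x at y:',k,'yaw',yaw,'resid',np.std(W[:,0]-np.polyval(k,W[:,1])))
# board edges: vertical gradient
g=cv2.GaussianBlur(cv2.imread('pics/w3.png'),(3,3),0).astype(int).sum(2)
for u in(262,300,350,400,440):print(u,[int(x) for x in g[58:90,u]])
X=R.from_quat(s['tcp_rot']).as_matrix();print('toolx yaw',np.degrees(np.arctan2(X[1,0],X[0,0]))-90)
for v,z in((66,.1325),(78,.1125)): print(onz('wrist',284,v,z,cm),onz('wrist',440,v,z,cm))
# other views: rail axis in scene & side
for n in('scene','side'):
  for y in(-.2,-.1): print(n,proj(n,[np.polyval(k,y),y,.1]))
# held clip: expected tab top pts
Tt=s['eef_pos']+np.array([0,0,.013]);print('tab top pred',proj('wrist',Tt,cm),proj('scene',Tt))
E
```

```text
[(90, np.int64(272), np.int64(297)), (108, np.int64(272), np.int64(297)), (126, np.int64(272), np.int64(297)), (144, np.int64(272), np.int64(296)), (162, np.int64(272), np.int64(296)), (180, np.int64(272), np.int64(295)), (198, np.int64(272), np.int64(295))]
rail x at y: [-0.17986887  0.62312793] yaw 10.196696183248083 resid 0.00013143486857489697
262 [428, 432, 435, 438, 437, 432, 428, 426, 427, 426, 425, 424, 422, 420, 419, 418, 416, 414, 404, 368, 335, 385, 487, 538, 542, 543, 542, 542, 543, 543, 543, 544]
300 [432, 436, 443, 445, 443, 438, 433, 430, 429, 426, 423, 421, 419, 417, 417, 418, 420, 419, 408, 374, 335, 355, 439, 501, 517, 518, 519, 521, 523, 524, 524, 526]
350 [435, 435, 440, 441, 441, 437, 433, 430, 427, 425, 422, 422, 421, 419, 419, 420, 420, 421, 417, 393, 349, 338, 398, 467, 493, 493, 490, 489, 489, 487, 484, 484]
400 [425, 427, 427, 427, 426, 423, 420, 417, 416, 419, 421, 421, 418, 415, 414, 415, 416, 419, 417, 398, 351, 295, 275, 285, 291, 290, 289, 288, 287, 287, 288, 287]
440 [420, 419, 416, 413, 411, 408, 406, 404, 407, 410, 412, 415, 415, 413, 412, 412, 412, 413, 411, 398, 353, 290, 257, 252, 250, 249, 250, 251, 250, 249, 249, 249]
toolx yaw 10.362230373627838
[ 0.62865269 -0.04240708  0.1325    ] [ 0.75099325 -0.02001862  0.1325    ]
[ 0.63054957 -0.04963487  0.1125    ] [ 0.7632001  -0.02536096  0.1125    ]
scene (np.float64(269.0484197636878), np.float64(259.22490809121354))
scene (np.float64(291.80941499650953), np.float64(236.84187232985636))
side (np.float64(258.01238701405555), np.float64(167.24127137900047))
side (np.float64(251.95836581954072), np.float64(185.840672765202))
tab top pred (np.float64(272.5310753401345), np.float64(302.12376701195336)) (np.float64(278.73505624714414), np.float64(173.27154602316276))
```

View pics/c4.png

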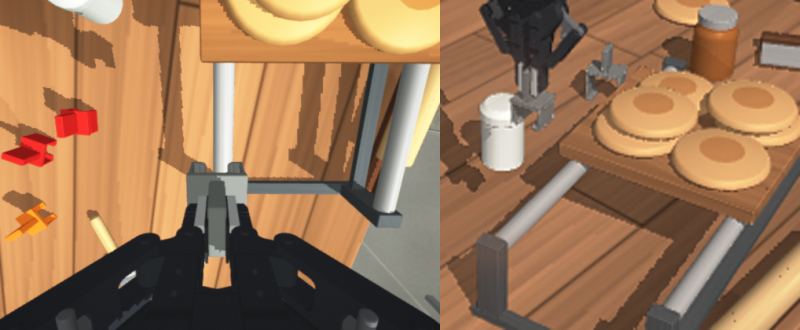

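```bash
python3 - <<'E'
from h import *
for _ in range(2):
  c,M=cam('wrist');s=ctrl.get_state();print(c['cx'],c['hand_eye'].round(5).tolist(),s['tcp_rot'],s['eef_pos'])
print(proj('wrist',s['eef_pos'],(c,M)),(s['eef_pos']-M[:3,3])@M[:3,:3])
im=cv2.imread('pics/w3.png').astype(int);sat=im.max(2)-im.min(2)
for v in(222,228,232,236,245,255):print(v,im[v,232:320:2].sum(1).tolist())
E
```

```text
275.6752501129804 [[0.00011, 0.95359, 0.30112, 0.07743], [1.0, -0.00013, 4e-05, 0.0013], [8e-05, 0.30112, -0.95359, -0.12504], [0.0, 0.0, 0.0, 1.0]] [6.40362859e-01 7.68072496e-01 6.46666403e-05 2.14154273e-04] [ 0.63995984 -0.14850451  0.28190045]
275.6752501129804 [[0.00011, 0.95359, 0.30112, 0.07743], [1.0, -0.00013, 4e-05, 0.0013], [8e-05, 0.30112, -0.95359, -0.12504], [0.0, 0.0, 0.0, 1.0]] [6.40362859e-01 7.68072496e-01 6.46666403e-05 2.14154273e-04] [ 0.63995984 -0.14850451  0.28190045]
(np.float64(272.7960384650259), np.float64(284.90257511235166)) [-0.0012935  -0.0361844  -0.14255646]
222 [537, 540, 439, 258, 250, 249, 251, 246, 249, 247, 249, 251, 248, 251, 253, 251, 251, 251, 249, 252, 252, 253, 265, 263, 268, 265, 267, 268, 267, 267, 266, 266, 268, 266, 265, 266, 270, 268, 265, 268, 266, 392, 514, 493]
228 [548, 547, 479, 314, 318, 318, 317, 320, 318, 318, 318, 317, 319, 319, 319, 317, 319, 319, 316, 320, 321, 319, 316, 319, 345, 535, 540, 544, 545, 545, 545, 546, 545, 546, 545, 548, 546, 546, 549, 547, 549, 549, 315, 291]
232 [550, 545, 526, 318, 318, 317, 319, 320, 321, 318, 318, 319, 316, 318, 316, 317, 322, 264, 234, 238, 236, 232, 234, 235, 232, 232, 253, 496, 544, 545, 545, 548, 547, 547, 545, 545, 545, 545, 547, 550, 549, 537, 195, 179]
236 [548, 545, 538, 315, 319, 321, 315, 318, 318, 320, 317, 324, 318, 320, 317, 321, 318, 244, 233, 237, 234, 233, 235, 233, 233, 233, 235, 479, 543, 544, 544, 544, 545, 547, 547, 547, 547, 546, 547, 547, 550, 484, 342, 343]
245 [542, 545, 542, 340, 315, 318, 316, 317, 317, 317, 316, 313, 319, 316, 321, 318, 311, 227, 232, 238, 237, 234, 231, 237, 237, 234, 234, 272, 536, 542, 543, 543, 544, 545, 549, 545, 546, 547, 546, 549, 546, 407, 347, 348]
255 [543, 545, 538, 356, 318, 316, 317, 318, 319, 321, 365, 380, 378, 378, 379, 296, 164, 229, 234, 237, 237, 238, 235, 233, 235, 233, 233, 223, 119, 348, 381, 381, 377, 380, 479, 543, 545, 546, 546, 545, 548, 503, 483, 487]
```

Emit:
apply_moves --pt "0.0045 0.0326 0 0 0 0" --pt "0.0045 0.0326 -0.05 0 0 0" --pt "0.0045 0.0326 -0.1 0 0 0" --pt "0.0045 0.0326 -0.133 0 0 0" --pt "0.0045 0.0326 -0.133 0 0 0" --pt "0.0045 0.0326 -0.133 0 0 0" --squeeze 80

```text
time: 7.95
eef_pos: [0.6448, -0.1223, 0.1768]
tcp_rot: [0.64, 0.768, 0.0, 0.001]
contact_force: [0.6, -0.4, -0.2]
opening: 0.104
finger_force: 81.7
```

```bash
python3 - <<'E'
from h import *
s=ctrl.get_state();print(s['time'],s['eef_pos'],s['contact_force'],s['opening'],s['finger_force'])
im=save('wrist','w4.png');sc=save('scene','s4.png');sd=save('side','d4.png')
a=cv2.resize(im[130:290,190:370,::-1],(405,360),interpolation=2)
b=cv2.resize(sc[180:280,230:340,::-1],(395,360),interpolation=2)
cv2.imwrite('pics/c5.png',np.hstack([a,b]))
E
```

```text
7.95 [ 0.64477728 -0.12233781  0.1768242 ] [ 0.63201347 -0.38437754 -0.22708868] 0.10375351602428534 81.6659152507782
```

View pics/c5.png

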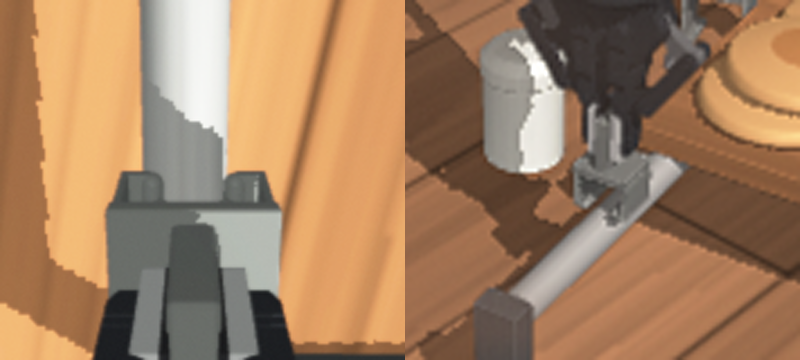

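The rail's centre is about 2.5 mm to the left of the clip's centre in the wrist view: crop column 185 against 194. I'll correct that and re-measure by numbers.

Emit:
apply_moves --pt "-0.003 -0.0005 -0.004 0 0 0" --pt "-0.003 -0.0005 -0.004 0 0 0" --pt "-0.003 -0.0005 -0.004 0 0 0"

```text
time: 8.48
eef_pos: [0.6415, -0.1223, 0.1719]
tcp_rot: [0.64, 0.768, 0.0, -0.0]
contact_force: [-0.2, 0.8, -1.2]
opening: 0.099
finger_force: 81.7
```

```bash
python3 - <<'E'
from h import *
s=ctrl.get_state();print(s['time'],s['eef_pos'],s['contact_force'])
save('wrist','w5.png')
for f in('w4','w5'):
  im=cv2.imread(f'pics/{f}.png').astype(int);sat=im.max(2)-im.min(2)
  for v in(140,160,180,200,202):
    idx=np.where(sat[v,200:350]<40)[0]+200; sp=np.split(idx,np.where(np.diff(idx)>2)[0]+1); big=max(sp,key=len); print(f,'rail',v,big[0],big[-1],(big[0]+big[-1]+1)/2)
  for v in(224,230,236,242):
    idx=np.where(sat[v,225:330]<40)[0]+225; print(f,'roof',v,idx[0],idx[-1],(idx[0]+idx[-1]+1)/2)
E
```

```text
8.475 [ 0.64154681 -0.12231512  0.17192895] [-0.1886634   0.78172106 -1.18859729]
w4 rail 140 253 291 272.5
w4 rail 160 253 291 272.5
w4 rail 180 254 290 272.5
w4 rail 200 254 290 272.5
w4 rail 202 254 290 272.5
w4 roof 224 237 314 276.0
w4 roof 230 237 314 276.0
w4 roof 236 238 314 276.5
w4 roof 242 238 314 276.5
w5 rail 140 258 297 278.0
w5 rail 160 258 296 277.5
w5 rail 180 258 296 277.5
w5 rail 200 259 295 277.5
w5 rail 202 259 295 277.5
w5 roof 224 237 314 276.0
w5 roof 230 237 314 276.0
w5 roof 236 238 314 276.5
w5 roof 242 238 313 276.0
```

Emit:
apply_moves --pt "0.001 0 -0.004 0 0 0" --pt "0.001 0 -0.007 0 0 0" --pt "0.001 0 -0.009 0 0 0" --pt "0.001 0 -0.01 0 0 0"

```text
time: 9.02
eef_pos: [0.6429, -0.1225, 0.1663]
tcp_rot: [0.64, 0.768, 0.0, 0.0]
contact_force: [-3.0, 0.7, 9.4]
opening: 0.104
finger_force: 83.3
```

```bash
cat > st.py <<'E'
from h import *
s=ctrl.get_state();print(s['time'],s['eef_pos'],s['contact_force'].round(2),s['wrist_torque'].round(2))
a=np.radians(10.3);print('along',np.round(s['eef_pos'][:2]@[-np.sin(a),np.cos(a)],4),'Falong',(s['contact_force'][:2]@[-np.sin(a),np.cos(a)]).round(2),'Flat',(s['contact_force'][:2]@[np.cos(a),np.sin(a)]).round(2))
E
cat > meas.py <<'E'
from h import *
import sys
f=sys.argv[1]; save('wrist',f+'.png')
im=cv2.imread(f'pics/{f}.png').astype(int);sat=im.max(2)-im.min(2)
for v in(140,170,200):
    idx=np.where(sat[v,200:350]<40)[0]+200; sp=np.split(idx,np.where(np.diff(idx)>2)[0]+1); big=max(sp,key=len); print(f,'rail',v,big[0],big[-1],(big[0]+big[-1]+1)/2)
for v in(224,230,236):
    idx=np.where(sat[v,225:330]<40)[0]+225; print(f,'roof',v,idx[0],idx[-1],(idx[0]+idx[-1]+1)/2)
E
python3 st.py; python3 meas.py w6
```

```text
9.025 [ 0.64286083 -0.12248025  0.1663017 ] [-2.99  0.68  9.36] [0.23 0.78 0.  ]
along -0.2355 Falong 1.2 Flat -2.82
w6 rail 140 255 295 275.5
w6 rail 170 255 295 275.5
w6 rail 200 256 294 275.5
w6 roof 224 237 314 276.0
w6 roof 230 237 314 276.0
w6 roof 236 238 313 276.0
```

Emit:
apply_moves --pt "-0.0004 0 -0.001 0 0 0" --pt "-0.0004 0 -0.002 0 0 0" --pt "-0.0004 0 -0.002 0 0 0"

```text
time: 9.45
eef_pos: [0.6429, -0.1226, 0.166]
tcp_rot: [0.64, 0.768, 0.0, 0.001]
contact_force: [-3.3, 1.3, 10.7]
opening: 0.104
finger_force: 83.6
```

Emit:
apply_moves --pt "0 0 -0.0007 0 0 0" --pt "0 0 -0.0015 0 0 0" --pt "0 0 -0.0015 0 0 0"

```text
time: 9.82
eef_pos: [0.6431, -0.1227, 0.1655]
tcp_rot: [0.64, 0.768, 0.0, 0.001]
contact_force: [-3.8, 1.3, 12.4]
opening: 0.102
finger_force: 83.9
```

Emit:
apply_moves --pt "-0.0012 -0.0002 -0.001 0 0 0" --pt "-0.0012 -0.0002 -0.002 0 0 0" --pt "-0.0012 -0.0002 -0.002 0 0 0"

```text
time: 10.2
eef_pos: [0.6429, -0.1229, 0.1651]
tcp_rot: [0.64, 0.768, 0.001, 0.002]
contact_force: [-3.9, 1.3, 15.3]
opening: 0.105
finger_force: 84.3
```

Emit:
apply_moves --pt "0 0 -0.001 0 0 0" --pt "0 0 -0.002 0 0 0" --pt "0 0 -0.002 0 0 0"

```text
time: 10.58
eef_pos: [0.6431, -0.1232, 0.1638]
tcp_rot: [0.64, 0.768, 0.001, 0.003]
contact_force: [-4.9, 0.6, 15.2]
opening: 0.102
finger_force: 84.3
```

```bash
python3 st.py; python3 meas.py w7
```

```text
10.575 [ 0.64305674 -0.12321184  0.1638018 ] [-4.91  0.64 15.15] [ 0.19  0.96 -0.08]
along -0.2362 Falong 1.51 Flat -4.72
w7 rail 140 254 295 275.0
w7 rail 170 254 294 274.5
w7 rail 200 255 293 274.5
w7 roof 224 237 314 276.0
w7 roof 230 237 314 276.0
w7 roof 236 237 313 275.5
```

Emit:
apply_moves --pt "-0.0012 -0.0002 0 0 0 0" --pt "-0.0012 -0.0002 -0.001 0 0 0" --pt "-0.0012 -0.0002 -0.0018 0 0 0" --pt "-0.0012 -0.0002 -0.0018 0 0 0"

```text
time: 11.12
eef_pos: [0.6428, -0.1234, 0.163]
tcp_rot: [0.64, 0.768, 0.001, 0.003]
contact_force: [-3.8, 0.8, 16.0]
opening: 0.102
finger_force: 84.5
```

Emit:
apply_moves --pt "0 0 -0.001 0 0 0" --pt "0 0 -0.002 0 0 0" --pt "0 0 -0.002 0 0 0"

```text
time: 11.5
eef_pos: [0.6427, -0.1236, 0.1608]
tcp_rot: [0.64, 0.768, 0.001, 0.004]
contact_force: [-2.8, 0.4, 13.9]
opening: 0.103
finger_force: 84.3
```

Emit:
apply_moves --pt "-0.0005 0 -0.001 0 0 0" --pt "-0.0005 0 -0.002 0 0 0" --pt "-0.0005 0 -0.002 0 0 0"

```text
time: 11.88
eef_pos: [0.6422, -0.1237, 0.1575]
tcp_rot: [0.64, 0.768, 0.001, 0.004]
contact_force: [-0.8, -1.6, 9.1]
opening: 0.105
finger_force: 83.5
```

Emit:
apply_moves --pt "0 0 -0.001 0 0 0" --pt "0 0 -0.002 0 0 0" --pt "0 0 -0.002 0 0 0"

```text
time: 12.25
eef_pos: [0.6414, -0.1233, 0.1528]
tcp_rot: [0.64, 0.768, 0.001, 0.003]
contact_force: [4.5, -1.6, -0.8]
opening: 0.105
finger_force: 82.0
```

```bash
python3 st.py; python3 meas.py w8
```

```text
12.25 [ 0.64140928 -0.12330095  0.15282032] [ 4.54 -1.63 -0.75] [-0.27 -0.86 -0.11]
along -0.236 Falong -2.41 Flat 4.18
w8 rail 140 256 299 278.0
w8 rail 170 256 299 278.0
w8 rail 200 257 298 278.0
w8 roof 224 238 314 276.5
w8 roof 230 238 314 276.5
w8 roof 236 238 314 276.5
```

Emit:
apply_moves --pt "0.0019 0.0003 -0.002 0 0 0" --pt "0.0019 0.0003 -0.004 0 0 0" --pt "0.0019 0.0003 -0.006 0 0 0" --pt "0.0019 0.0003 -0.0075 0 0 0" --pt "0.0019 0.0003 -0.0075 0 0 0"

```text
time: 12.92
eef_pos: [0.6415, -0.1218, 0.1463]
tcp_rot: [0.64, 0.768, 0.001, -0.0]
contact_force: [2.6, 3.4, 2.8]
opening: 0.101
finger_force: 82.3
```

```bash
python3 st.py; python3 meas.py w9
```

```text
12.925 [ 0.64151878 -0.12184292  0.14630845] [2.64 3.44 2.81] [ 0.49 -0.7   0.01]
along -0.2346 Falong 2.91 Flat 3.21
w9 rail 140 255 300 278.0
w9 rail 170 255 299 277.5
w9 rail 200 256 298 277.5
w9 roof 224 238 314 276.5
w9 roof 230 238 314 276.5
w9 roof 236 238 314 276.5
```

Emit:
apply_moves --pt "0.0012 0.0002 -0.0015 0 0 0" --pt "0.0012 0.0002 -0.003 0 0 0" --pt "0.0012 0.0002 -0.003 0 0 0" --pt "0.0012 0.0002 -0.003 0 0 0"

```text
time: 13.48
eef_pos: [0.6422, -0.1221, 0.146]
tcp_rot: [0.64, 0.768, -0.0, -0.0]
contact_force: [-1.3, 4.2, 11.3]
opening: 0.102
finger_force: 83.8
```

```bash
python3 st.py; python3 meas.py w10
```

```text
13.475 [ 0.64220857 -0.12206584  0.14600084] [-1.34  4.2  11.34] [ 0.72  0.28 -0.03]
along -0.2349 Falong 4.37 Flat -0.57
w10 rail 140 253 299 276.5
w10 rail 170 254 298 276.5
w10 rail 200 255 297 276.5
w10 roof 224 237 314 276.0
w10 roof 230 237 314 276.0
w10 roof 236 238 314 276.5
```

Seated: z holds at 0.146 while the force rises to 11 N, and the clip is centred on the rail. I'll ease the downward push and slide along.

Emit:
apply_moves --pt "0 0 0.003 0 0 0" --pt "-0.001 0.0055 0.003 0 0 0" --pt "-0.002 0.011 0.003 0 0 0" --pt "-0.003 0.0165 0.003 0 0 0" --pt "-0.004 0.022 0.003 0 0 0" --pt "-0.005 0.0275 0.003 0 0 0"

```text
time: 14.28
eef_pos: [0.6383, -0.1003, 0.1461]
tcp_rot: [0.64, 0.768, -0.0, 0.0]
contact_force: [1.0, -4.1, 5.7]
opening: 0.098
finger_force: 82.8
```

```bash
python3 st.py; python3 meas.py w11
```

```text
14.275 [ 0.63828718 -0.10032534  0.14605361] [ 0.95 -4.08  5.68] [-0.77 -0.27  0.02]
along -0.2128 Falong -4.18 Flat 0.21Traceback (most recent call last):
  File "meas.py", line 6, in <module>
    idx=np.where(sat[v,200:350]<40)[0]+200; sp=np.split(idx,np.where(np.diff(idx)>2)[0]+1); big=max(sp,key=len); print(f,'rail',v,big[0],big[-1],(big[0]+big[-1]+1)/2)
                                                                                                                                  ~~~^^^
IndexError: index 0 is out of bounds for axis 0 with size 0
```

```bash
python3 - <<'E'
from h import *
im=cv2.GaussianBlur(cv2.imread('pics/w11.png'),(3,3),0).astype(int)
sat=im.max(2)-im.min(2); g=im.sum(2)
print([(v,int(sat[v,276]),int(g[v,276])) for v in range(120,226,4)])
s=ctrl.get_state()
# face bottom edge at z .1125, x along tool from TCP, hand-eye nominal
c,th=ctrl.get_calibration('wrist'),0.3
def dist(v,z,H=s['eef_pos'][2]+.125):
    k=(204.36-v)/317.3; return .078+(H-z)/(.9535+k*.301)*(-.301+k*.9535)
for v in range(140,226,5): print(v,round(dist(v,.1125)*1e3,1),round(dist(v,.1325)*1e3,1))
E
```

```text
[(120, 134, 428), (124, 129, 418), (128, 129, 410), (132, 129, 408), (136, 130, 414), (140, 131, 426), (144, 131, 425), (148, 129, 415), (152, 129, 410), (156, 128, 409), (160, 127, 401), (164, 125, 402), (168, 116, 394), (172, 4, 667), (176, 4, 671), (180, 5, 672), (184, 5, 671), (188, 5, 672), (192, 5, 672), (196, 3, 671), (200, 5, 671), (204, 5, 671), (208, 4, 673), (212, 3, 488), (216, 3, 413), (220, 3, 259), (224, 6, 382)]
140 61.2 63.3
145 58.7 61.2
150 56.3 59.0
155 53.8 56.8
160 51.3 54.7
165 48.8 52.4
170 46.2 50.2
175 43.6 48.0
180 41.0 45.7
185 38.4 43.4
190 35.7 41.0
195 33.0 38.7
200 30.3 36.3
205 27.6 33.9
210 24.8 31.5
215 22.0 29.1
220 19.2 26.6
225 16.4 24.1
```

Emit:
apply_moves --pt "-0.001 0.0055 0.001 0 0 0" --pt "-0.002 0.011 0.001 0 0 0" --pt "-0.003 0.0165 0.001 0 0 0"

```text
time: 14.7
eef_pos: [0.6357, -0.0865, 0.1461]
tcp_rot: [0.64, 0.768, 0.0, -0.0]
contact_force: [2.7, -2.8, 2.6]
opening: 0.101
finger_force: 82.3
```

```bash
python3 st.py
```

```text
14.7 [ 0.63573611 -0.08647444  0.14613385] [ 2.67 -2.82  2.61] [-0.53 -0.62 -0.05]
along -0.1988 Falong -3.25 Flat 2.12
```

Emit:
apply_moves --pt "-0.0003 0.004 0 0 0 0" --pt "-0.001 0.008 0 0 0 0" --pt "-0.0015 0.0115 0 0 0 0" --pt "-0.0015 0.0115 0 0 0 0"

```text
time: 15.2
eef_pos: [0.6342, -0.0773, 0.1462]
tcp_rot: [0.64, 0.768, -0.0, -0.001]
contact_force: [0.8, -1.4, 1.9]
opening: 0.105
finger_force: 82.3
```

```bash
python3 st.py; python3 - <<'E'
from h import *
save('wrist','w12.png'); save('scene','s12.png')
im=cv2.GaussianBlur(cv2.imread('pics/w12.png'),(3,3),0).astype(int);sat=im.max(2)-im.min(2)
print([(v,int(sat[v,276])) for v in range(180,226,2)])
E
```

```text
15.2 [ 0.63422668 -0.07726323  0.14615388] [ 0.78 -1.35  1.92] [-0.32 -0.32  0.02]
along -0.1894 Falong -1.47 Flat 0.52
[(180, 90), (182, 81), (184, 77), (186, 77), (188, 76), (190, 77), (192, 80), (194, 78), (196, 78), (198, 77), (200, 76), (202, 75), (204, 76), (206, 75), (208, 75), (210, 76), (212, 74), (214, 74), (216, 74), (218, 66), (220, 17), (222, 3), (224, 4)]
```

Emit:
apply_moves --pt "-0.0002 0.0012 0 0 0 0" --pt "-0.0004 0.0025 0 0 0 0" --pt "-0.0004 0.0025 0 0 0 0"

```text
time: 15.68
eef_pos: [0.634, -0.0759, 0.1461]
tcp_rot: [0.64, 0.768, -0.0, -0.0]
contact_force: [0.2, -2.9, 1.0]
opening: 0.104
finger_force: 82.1
```

Emit:
apply_moves --pt "-0.0002 0.0012 0 0 0 0" --pt "-0.0004 0.0025 0 0 0 0" --pt "-0.0004 0.0025 0 0 0 0"

```text
time: 16.05
eef_pos: [0.6336, -0.0736, 0.1461]
tcp_rot: [0.64, 0.768, -0.0, -0.001]
contact_force: [-0.0, -3.3, -0.1]
opening: 0.102
finger_force: 82.0
```

```bash
python3 st.py
```

```text
16.05 [ 0.63364891 -0.07364067  0.14613533] [-0.02 -3.32 -0.07] [-0.51  0.05 -0.01]
along -0.1858 Falong -3.27 Flat -0.61
```

Sliding friction is steady at about 3 N. I'll carry on in small steps until the force jumps.

Emit:
apply_moves --pt "-0.0002 0.0012 0 0 0 0" --pt "-0.0003 0.002 0 0 0 0" --pt "-0.0003 0.002 0 0 0 0"

```text
time: 16.42
eef_pos: [0.6334, -0.0721, 0.1462]
tcp_rot: [0.64, 0.768, -0.0, -0.001]
contact_force: [-0.4, -1.5, 0.0]
opening: 0.101
finger_force: 81.9
```

Emit:
apply_moves --pt "-0.0002 0.0012 0 0 0 0" --pt "-0.0002 0.0012 0 0 0 0"

```text
time: 16.68
eef_pos: [0.6333, -0.0714, 0.1462]
tcp_rot: [0.64, 0.768, -0.0, -0.0]
contact_force: [-0.1, -2.9, -0.7]
opening: 0.101
finger_force: 81.8
```

Emit:
apply_moves --pt "-0.0002 0.0012 0 0 0 0" --pt "-0.0002 0.0012 0 0 0 0"

```text
time: 16.92
eef_pos: [0.6333, -0.0713, 0.1462]
tcp_rot: [0.64, 0.768, -0.001, 0.0]
contact_force: [-0.5, -5.5, -1.3]
opening: 0.102
finger_force: 81.6
```

Emit:
apply_moves --pt "-0.0002 0.001 0 0 0 0" --pt "-0.0002 0.001 0 0 0 0"

```text
time: 17.18
eef_pos: [0.6333, -0.0712, 0.1463]
tcp_rot: [0.64, 0.768, -0.001, 0.001]
contact_force: [-0.5, -7.3, -2.4]
opening: 0.099
finger_force: 81.6
```

```bash
python3 st.py
```

```text
17.175 [ 0.63327929 -0.07123116  0.14626832] [-0.55 -7.31 -2.42] [-1.33  0.1  -0.09]
along -0.1833 Falong -7.09 Flat -1.85
```

Emit:
apply_moves --pt "-0.0001 0.0008 -0.0008 0 0 0" --pt "-0.0002 0.0014 -0.0008 0 0 0" --pt "-0.0002 0.0014 -0.0008 0 0 0" --pt "-0.0002 0.0014 -0.0008 0 0 0"

```text
time: 17.68
eef_pos: [0.6333, -0.0711, 0.1463]
tcp_rot: [0.64, 0.768, -0.002, 0.002]
contact_force: [-0.4, -10.1, -0.5]
opening: 0.101
finger_force: 81.8
```

```bash
python3 st.py
```

```text
17.675 [ 0.63329512 -0.07114295  0.14629593] [ -0.37 -10.12  -0.48] [-1.69  0.21 -0.1 ]
along -0.1832 Falong -9.89 Flat -2.17
```

Emit:
apply_moves --pt "0.0003 -0.0015 0 0 0 0" --pt "0.0006 -0.003 0 0 0 0" --pt "0.0006 -0.003 0 0 0 0"

```text
time: 18.05
eef_pos: [0.6334, -0.0714, 0.1462]
tcp_rot: [0.64, 0.768, -0.001, 0.0]
contact_force: [-2.1, -6.1, 1.5]
opening: 0.104
finger_force: 82.1
```

Emit:
apply_moves --pt "0 0 0 0 0 0" --pt "0 0 0 0 0 0" --pt "0 0 0 0 0 0" --pt "0 0 0 0 0 0" --jaw 0.5

```text
time: 18.55
eef_pos: [0.6337, -0.0704, 0.1458]
tcp_rot: [0.64, 0.768, 0.0, -0.0]
contact_force: [0.4, -1.3, 0.4]
opening: 0.498
finger_force: 0.0
```

Released. I'll go straight up, then back off so the cameras can see it.

Emit:
apply_moves --pt "0 0 0.03 0 0 0" --pt "0 0 0.08 0 0 0" --pt "0 0 0.14 0 0 0" --pt "0 0 0.18 0 0 0" --pt "0 -0.06 0.18 0 0 0" --pt "0 -0.1 0.18 0 0 0" --pt "0 -0.1 0.18 0 0 0" --pt "0 -0.1 0.18 0 0 0"

```text
time: 19.55
eef_pos: [0.6336, -0.1503, 0.2896]
tcp_rot: [0.64, 0.768, 0.0, -0.0]
contact_force: [-0.6, 0.6, -0.0]
opening: 0.501
finger_force: 0.0
```

```bash
python3 st.py; python3 - <<'E'
from h import *
w=save('wrist','w20.png'); sc=save('scene','s20.png'); sd=save('side','d20.png')
f=lambda im,r,c,sz:cv2.resize(im[r[0]:r[1],c[0]:c[1],::-1],sz,interpolation=2)
cv2.imwrite('pics/c6.png',np.hstack([f(w,(30,230),(200,400),(400,400)),f(sc,(170,270),(250,350),(400,400))]))
# did board move?  compare scene board area before/after
a=cv2.cvtColor(cv2.imread('pics/scene0.png')[175:245,370:425],6).astype(np.float32);b=cv2.cvtColor(cv2.imread('pics/s20.png')[175:245,370:425],6).astype(np.float32)
print('board shift px',cv2.phaseCorrelate(a,b), 'mm/px probe',proj('scene',[.7,.1,.1325]),proj('scene',[.698,.11,.1325]))
E
```

```text
19.55 [ 0.63355356 -0.15029281  0.28960717] [-0.6   0.64 -0.01] [-0.02 -0.03 -0.03]
along -0.2612 Falong 0.74 Flat -0.48
board shift px ((0.0004720684560091115, -0.004928765744303121), 1.0014744668095201) mm/px probe (np.float64(360.4196514992695), np.float64(201.7935770664969)) (np.float64(361.98003873707387), np.float64(199.98777657549775))
```

View pics/c6.png

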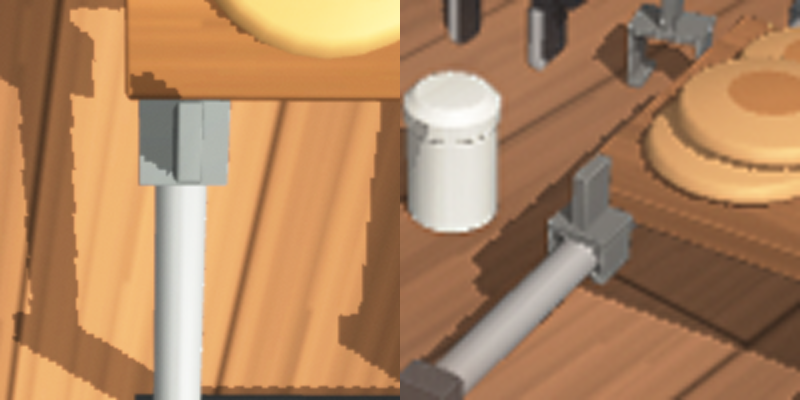

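The clip sits home with its tab upright, at wrist-crop (184,142), and touches the board edge at row 98. The board hasn't moved (image shift under 0.01 px). I'm handing in.

```bash
python3 -c "
from plant import ctrl
print(ctrl.sign_off())"
```

```text
the job is handed in; nothing more can be done
None
```

The small grey clip is snapped fully home on the near rail with its tab upright, bearing against the end of the board, which did not move; I let go, backed the arm clear and handed the job in at about 20 s (no verdict shown).

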